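# Screw the elbow nozzle onto the bedside steam vaporiser

## Task

Fit the white elbow nozzle into the threaded collar of the steam vaporiser on the green stand: feel gently for the place where its two lugs drop in, then turn it clockwise until it draws down tight on the gasket and stop with the spout pointing straight out over the raised rib on the vaporiser. Let go and leave it so; never force it, and leave the other things where they are.

Things in the scene. Friction and masses are not known exactly. Their poses are not given: they have to be found in the camera images.
- elbow: Elbow nozzle: white plastic, loose, 87 mm tall, 70 g. Origin at the centre of its lower end; z up its axis, x the way the spout points. Plug 33 mm in diameter up to z = 19 (tapering to 24 mm over the lowest 7); flange 62 mm, z = 19 to 23; body 30 mm, up to 48. It starts upright, its flange lying on the holder ring, its lower end 1 mm above the stand's top.
- tab (a point): Middle of the elbow's grip, z = 70 mm: an upright flat tab on its top, 12 mm thick along the elbow's y, 32 mm wide along x, z = 48 to 87 mm, to be pinched across y from above.
- mouth (a point): Centre of the spout's open end: the level spout, 22 mm in diameter, runs along the elbow's x to 48 mm from its axis, 37 mm above its lower end.
- lugs (a point): On the elbow's axis, z = 8 mm, level with two lugs 5 mm thick, rounded on top and flat underneath, that stick out of the plug at +x and -x, to 22 mm from the axis.
- vaporiser: Steam vaporiser: squat round white plastic pot, 130 mm in diameter, clamped fast to the stand. Origin at the centre of its underside, z up; its x axis points along the raised rib. The shoulder is 65 mm high; from its middle rises a tube 64 mm in diameter that holds the threaded collar. Resting lightly in the collar, elbow origin at z = 73 mm; with its lugs on the collar's face, at 84.5 mm.
- rib (a point): Top of the small raised rib, 22 mm long and 6 mm wide, that runs straight outward on the vaporiser's shoulder from 34 to 56 mm from its axis.
- collar_face (a point): Centre of the collar's flat upper face, z = 90 mm; bore 35 mm in diameter. Two opposite slots in the face let the lugs drop in (11.5 mm). The elbow drops in with its spout 30 to 82 degrees anticlockwise (from above) of the rib: a different, unreported angle each time, with about 3 degrees to spare either way. Entered the other way round it cannot be turned to the rib.
- gasket_top (a point): Centre of the rubber gasket's top, 92 mm up: a springy ring 49 to 62 mm in diameter, 3.5 N per mm. Turned clockwise from the slots, the thread takes hold after about 16 degrees, by 24 has drawn the elbow 1.5 mm down onto the gasket, then 1 mm more over 70 degrees against growing resistance (some 0.1 to 0.2 N m), to a solid stop. It stays put when let go.
- holder: Steel ring lying fixed on the stand, 76 mm outside, 52 mm inside, 20 mm high, in which the elbow is parked. Origin at the centre of its underside. It and the vaporiser may stand either way round.
- stand: Two stacked low green plastic stools, fixed, top 360 x 440 mm at 130 mm above the table. Origin on the table under its centre.
- lota: Steel lota with lid, 104 mm in diameter, 131 mm tall, on the table. Leave alone.
- pill_box: Yellow flip-top pill box, 45 x 111 x 27 mm, on the stand. Leave alone.
- parrot: Ceramic parrot figurine, 48 mm in diameter, 78 mm tall, on the stand. Leave alone.
- bulldog_clip: Chrome bulldog clip 50 mm wide, lying on the stand. Leave alone.
- mirror: Small wooden standing mirror, 110 mm wide, 152 mm tall, on the table. Leave alone.
- spectacle_case: Black spectacle case 60 x 155 x 34 mm, on the table. Leave alone.
Mind the look-alikes: they are no part of the job. Leave any black or blue look-alike of the elbow alone.

How it is judged:
By the outcome, as a careful person would: the job done as asked, in the order asked, and still so for the second after the job is handed in, with the robot touching nothing.
It also fails if it takes over 61 s, if anything falls off the work surface, if the arm or the gripper's body presses on something with over 40 N, if the wrist force passes 120 N, or if a joint passes its speed limit or range.

## Robot

A 6-joint arm with a two-finger parallel gripper is mounted at the origin on the work surface. World frame = base frame: x ahead of the robot, y to its left, z up, the work surface at z = 0. Lengths are in mm, angles in rad, forces in N, time in s.
With the tool pointing down it reaches from about 275 to 750 mm from the base axis. Payload 10.2 kg.
Tool frame: the origin (TCP) lies at the very end of the fingers, on their centre line; the grasp point (between the pads) lies 19 mm behind it; x points along the fingers, z is the direction in which the jaws open and shut, and the axes are right-handed (so a half turn about x gives the same grasp; the last joint's range is limited). The gripper opens to 85 mm and grips with 20 to 120 N. Pads are 22 mm wide; open, the fingers measure 114 mm over their backs; the gripper's body (76 mm by 85 mm) begins 54 mm behind the grasp point. The pads swing forward as they close: fully open they stand 13 mm farther back than shut.
Start: joints at [0.999, 0.313, 1.498, -0, 1.331, -0.223], TCP at [179.442, 493.388, 231.294] pointing down, gripper open.
Joint ranges: [-2.94, 2.94], [-0.97, 2.17], [0.19, 2.56], [-1.23, 4.37], [0.02, 3.11], [-2.88, 2.88]. Speed limits (rad/s): [2.39, 2.39, 3.01, 3.14, 3.14, 3.14].

## Interface

Orientations are given as a unit quaternion [w, x, y, z].
In Python, from rig import sense, vision, job gives the robot as it stands. The module is installed in compiled form; this text tells all that it offers.
- The arm moves only by the shell command python3 -m pendant 'ROWS' [FORCE]. ROWS is JSON, a list of rows, each a list of 7 numbers: the turn, a rotation vector about the tool's x, y, z in rad, then the shift along the tool's x, y, z in cm, then the opening, from 0 (shut) to 1 (fully open). A call has exactly 5 rows; each row is the pose to reach, as a shift and turn from the pose commanded when the call began, along the tool's axes at that moment; what a row does not reach only later rows make up. A row lasts 1/8 s, in which the tool goes at most 62.5 mm and 10.7 degrees, less where a joint would pass 70% of its speed; a pose out of reach is approached as far as the arm can. A call with a gripper value outside its range is refused whole. The fingers move at their own pace and stop on an object; FORCE is the grip in N (left out, the last holds). Time passes only in rows, so rows that repeat a pose let the fingers close, or fill a call up. It gives the time, the measured TCP pose, the force and the opening at its end, in the units of the state.
- sense(): the state, without advancing time (a new reading comes with each control period).
- vision.capture(name): name is "side" or "top" or "wrist"; returns the picture (400x640x3 uint8, red, green, blue); there is no depth.
- vision.calibration(name): a dict with "K" (3x3 intrinsics, pixels), "k1" (the pictures are not rectified: a ray, as slopes to the right and down, at radius r is drawn at 1 + k1 r^2 times it, then the intrinsics apply), "extrinsics" (4x4, takes a point from camera to world coordinates). Camera axes: x right, y up, looking along -z (the intrinsics and any distortion apply to the point x, -y, -z); pixel columns grow to the right and rows downward; lengths in mm; the calibration is good to about 2 mm. A picture is of the moment at which its call begins: read the wrist's pose just before it. calibration takes no time and is no camera call; for the wrist camera it gives the pose at the moment of the call.
- job.finish_job(): hands the job in, once; it reports no verdict.
The state is a dict: "time_s": time; "joints": joint angles; "dq": joint speeds; "tau": joint torques, N m; "eef_pos": TCP position; "ee_rot": TCP orientation; "force": force on the tool from outside, world axes, zero at the start; "wrist_torque": the same for the moment, N m; "grip_width": opening from 0.0 (shut) to 1.0 (fully open).
Only numpy, scipy, OpenCV 4.12 (cv2) and the standard library are available. Lean on these libraries where they do the work, as an engineer would, in place of code of your own. Each camera call takes 0.05 s, during which the arm holds its last target.

## Working session

There is one attempt and no reset: what is moved stays moved. The work goes in short steps, Python scripts to look and compute and a shell command to move; the robot and the scene stay as the last step left them, time stands still between calls to the robot, and variables do not carry over. Pictures are saved under pics/ and viewed, and the job is handed in when it is done.

```bash
mkdir -p pics; cat > h.py <<'E'
import numpy as np, cv2
from rig import sense, vision, job
from scipy.spatial.transform import Rotation as R
def calib(n):
    c=vision.calibration(n); return np.array(c["K"]),float(c["k1"]),np.array(c["extrinsics"])
def ray(c,u,v):
    K,k1,E=c
    d=np.array([[(u-K[0,2])/K[0,0],(v-K[1,2])/K[1,1]]])[0]
    s=d.copy()
    for _ in range(30): s=d/(1+k1*(s@s))
    return E[:3,3],E[:3,:3]@np.array([s[0],-s[1],-1.0])
def atz(c,u,v,z):
    o,d=ray(c,u,v); return o+d*(z-o[2])/d[2]
def proj(c,p):
    K,k1,E=c
    q=np.linalg.inv(E)@np.append(p,1); s=np.array([q[0],-q[1]])/-q[2]
    s=s*(1+k1*(s@s)); return K[0,0]*s[0]+K[0,2],K[1,1]*s[1]+K[1,2]
def shot(n,name,crop=None,scale=1):
    im=vision.capture(n)
    cv2.imwrite(f"pics/{name}_raw.png",im[:,:,::-1])
    if crop: im=im[crop[1]:crop[3],crop[0]:crop[2]]
    if scale!=1: im=cv2.resize(im,None,fx=scale,fy=scale,interpolation=cv2.INTER_CUBIC)
    cv2.imwrite(f"pics/{name}.png",im[:,:,::-1])
def st():
    s=sense(); print(s["time_s"],np.round(s["eef_pos"],2),np.round(s["ee_rot"],4),"F",np.round(s["force"],2),"T",np.round(s["wrist_torque"],3),"g",round(float(s["grip_width"]),3),"q",np.round(s["joints"],3)); return s
E
python3 - <<'E'
from h import *
for n in("top","side","wrist"): shot(n,n+"0")
for n in("top","side","wrist"):
    c=calib(n); print(n,c[0].round(1).tolist(),c[1],c[2].round(3).tolist())
s=st(); w=s["ee_rot"]; print(R.from_quat([w[1],w[2],w[3],w[0]]).as_matrix().round(3))
E
```

```text
top [[479.4, 0.0, 320.8], [0.0, 479.4, 197.9], [0.0, 0.0, 1.0]] -0.14900982873220162 [[0.01, 0.997, -0.071, 445.245], [-1.0, 0.009, -0.01, -1.44], [-0.009, 0.072, 0.997, 1709.516], [0.0, 0.0, 0.0, 1.0]]
side [[451.6, 0.0, 324.0], [0.0, 451.6, 199.9], [0.0, 0.0, 1.0]] -0.052138706148713396 [[0.976, 0.126, -0.176, 348.967], [-0.215, 0.638, -0.739, -934.115], [0.019, 0.76, 0.65, 984.87], [0.0, 0.0, 0.0, 1.0]]
wrist [[301.3, 0.0, 312.7], [0.0, 301.3, 198.2], [0.0, 0.0, 1.0]] -0.02686652910887056 [[0.342, -0.906, -0.249, 115.457], [0.94, 0.329, 0.092, 516.384], [-0.002, -0.266, 0.964, 374.173], [0.0, 0.0, 0.0, 1.0]]
0.15 [179.33 493.23 230.88] [ 0.5789 -0.4058  0.5795  0.4055] F [ 0.49  0.01 -1.32] T [ 0.014  0.042 -0.037] g 1.004 q [ 0.999  0.313  1.498  0.     1.331 -0.223]
[[-0.001 -0.94   0.342]
 [-0.001  0.342  0.94 ]
 [-1.     0.    -0.001]]
```

View pics/top0.png

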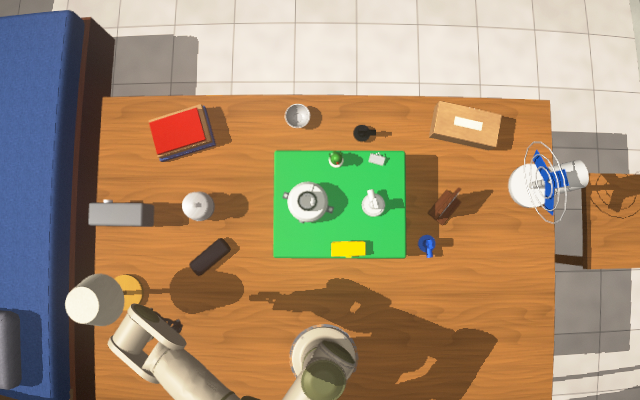

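View pics/side0.png

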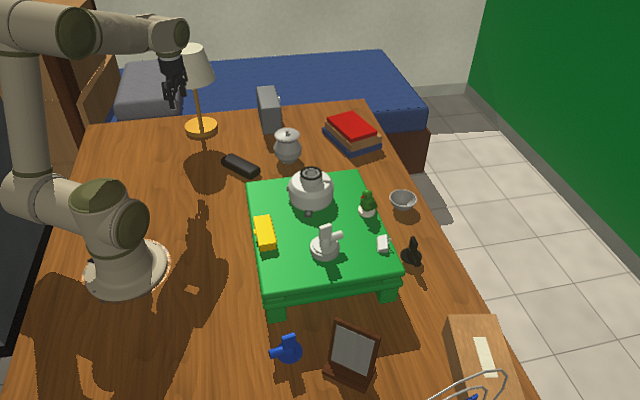

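View pics/wrist0.png

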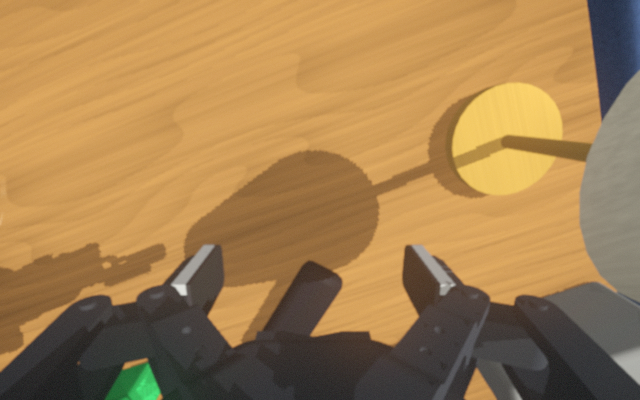

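```bash
python3 - <<'E'
import cv2
a=cv2.imread('pics/top0_raw.png'); b=cv2.imread('pics/side0_raw.png')
cv2.imwrite('pics/t1.png',cv2.resize(a[145:265,265:415],None,fx=5,fy=5,interpolation=cv2.INTER_CUBIC))
cv2.imwrite('pics/s1.png',cv2.resize(b[155:275,260:400],None,fx=5,fy=5,interpolation=cv2.INTER_CUBIC))
E
```

```text
(no output)
```

View pics/t1.png

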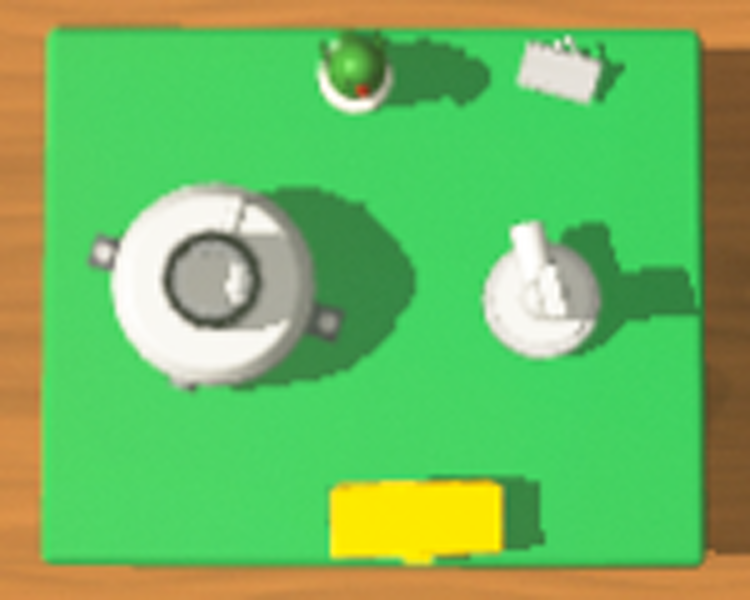

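View pics/s1.png

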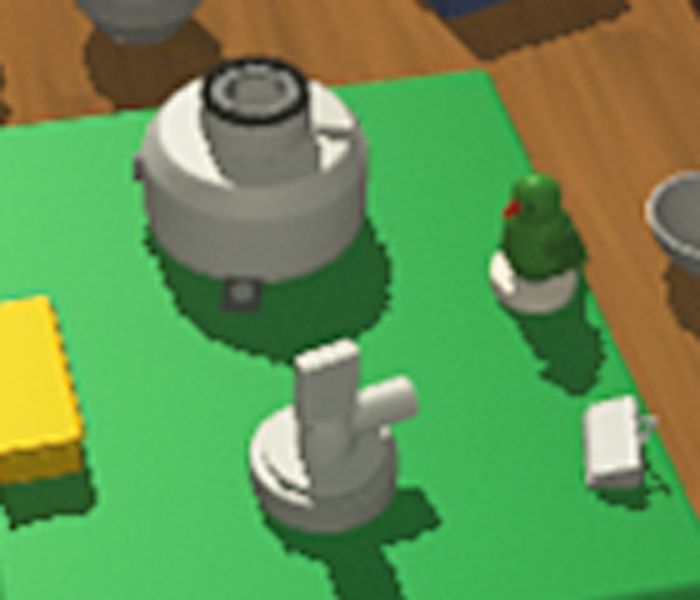

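```bash
python3 - <<'E'
from h import *
c=calib("top"); f=lambda x,y,z:atz(c,265+x/5,145+y/5,z)
g=f(212,280,222); sh=f(213,283,195); r=f(242,214,198); e=f(542,298,154); m=f(530,232,168)
tab=f(543,268,218)
for n,p in(("gasket",g),("pot",sh),("rib",r),("flange",e),("mouth",m),("tabtop",tab)): print(n,p.round(1))
d=r-g; print("rib ang",np.degrees(np.arctan2(d[1],d[0])),np.hypot(*d[:2]))
d=m-e; print("spout ang",np.degrees(np.arctan2(d[1],d[0])),np.hypot(*d[:2]))
s=calib("side"); f=lambda x,y,z:atz(s,260+x/5,155+y/5,z)
for n,p in(("gasket",f(255,92,222)),("rib",f(335,132,198)),("flange",f(325,460,154)),("tabtop",f(327,355,218)),("mouth",f(404,393,168))): print(n,p.round(1))
E
```

```text
gasket [541.8  55.  222. ]
pot [541.6  55.4 195. ]
rib [585.4  37.4 198. ]
flange [ 536.4 -157.2  154. ]
mouth [ 578.2 -147.9  168. ]
tabtop [ 551.4 -151.4  218. ]
rib ang -21.972645037655468 47.03191808512077
spout ang 12.486000344315308 42.81418281955526
gasket [544.4  52.2 222. ]
rib [587.6  38.1 198. ]
flange [ 536.9 -167.7  154. ]
tabtop [ 538.7 -158.   218. ]
mouth [ 583.7 -142.6  168. ]
```

```bash
cat >> h.py <<'E'
def rot():
    w=sense()["ee_rot"]; return R.from_quat([w[1],w[2],w[3],w[0]])
def goto(p,yaw=None):
    "print turn & shift(cm) for target TCP p with tool down & tool-z yaw deg"
    s=sense(); r=rot(); M=r.as_matrix()
    sh=M.T@(np.array(p)-np.array(s["eef_pos"]))/10
    y=np.degrees(np.arctan2(M[1,2],M[0,2]))
    if yaw is None: yaw=y
    a=np.radians(yaw); z=np.array([np.cos(a),np.sin(a),0]); x=np.array([0,0,-1.]); T=np.stack([x,np.cross(z,x),z],1)
    print("yaw now",y.round(2),"turn",R.from_matrix(M.T@T).as_rotvec().round(4),"shift",sh.round(3),"dist",np.linalg.norm(sh).round(2))
E
python3 - <<'E'
from h import *
goto([570,80,350],105)
E
```

```text
yaw now 70.01 turn [-6.106e-01 -8.000e-04 -5.000e-04] shift [-11.9   -50.835 -25.493] dist 58.1
```

```bash
python3 -m pendant '[[-0.06,0,0,-2.5,-5,-2.5,1],[-0.18,0,0,-5,-10,-5,1],[-0.3,0,0,-7.5,-15,-7.5,1],[-0.42,0,0,-10,-20.3,-10.2,1],[-0.5,0,0,-12,-25.4,-12.7,1]]'; python3 - <<'E'
from h import *
goto([570,80,350],105)
E
```

```text
time_s: 0.78
eef_pos: [375.7, 285.7, 352.2]
ee_rot: [-0.46, 0.537, -0.46, -0.537]
force: [0.8, 1.0, -1.1]
grip_width: 1.006
yaw now 98.85 turn [-0.1073  0.0002  0.0005] shift [  0.221 -16.039 -23.316] dist 28.3
```

```bash
python3 -m pendant '[[-0.03,0,0,0,-3.2,-4.7,1],[-0.06,0,0,0,-6.4,-9.3,1],[-0.1,0,0,0,-9.6,-14,1],[-0.107,0,0,0,-12.8,-18.7,1],[-0.107,0,0,0.2,-16,-23.3,1]]'; python3 - <<'E'
from h import *
st(); shot("wrist","w1")
c=calib("wrist"); np.savez("w1.npz",K=c[0],k=c[1],E=c[2])
st()
E
```

```text
time_s: 1.4
eef_pos: [569.1, 79.4, 349.2]
ee_rot: [0.432, -0.56, 0.432, 0.56]
force: [0.3, 0.7, 0.8]
grip_width: 1.0
1.4 [569.07  79.37 349.17] [ 0.4315 -0.5601  0.4315  0.5602] F [0.3  0.69 0.79] T [ 0.002 -0.08  -0.014] g 1.0 q [-0.065  0.381  1.102  0.     1.658 -1.894]
1.45 [572.1   74.49 347.  ] [ 0.432  -0.5591  0.4337  0.5593] F [ 3.75 -4.03 -1.43] T [-0.147 -0.139 -0.067] g 0.999 q [-0.073  0.388  1.098 -0.002  1.657 -1.897]
```

View pics/w1.png

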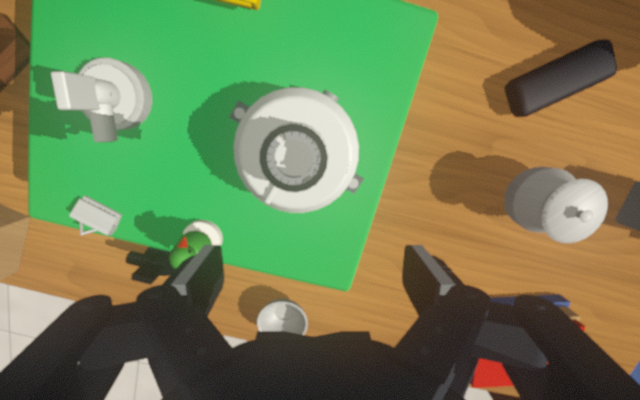

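```bash
python3 - <<'E'
from h import *
vision.capture("top");vision.capture("top")
s=st(); c=calib("wrist"); shot("wrist","w2",(210,60,390,240),4)
np.savez("w2.npz",K=c[0],k=c[1],E=c[2])
a=cv2.imread('pics/w2_raw.png'); cv2.imwrite('pics/w2e.png',cv2.resize(a[40:160,30:190],None,fx=5,fy=5,interpolation=cv2.INTER_CUBIC))
st()
E
```

```text
1.55 [568.94  79.15 347.74] [ 0.4318 -0.5588  0.4328  0.5603] F [0.57 0.55 0.39] T [0.012 0.002 0.019] g 0.998 q [-0.066  0.382  1.104 -0.     1.658 -1.892]
1.6 [568.18  80.49 348.54] [ 0.4316 -0.5594  0.4321  0.5604] F [-0.76 -0.33  0.65] T [ 0.02  -0.002 -0.011] g 0.997 q [-0.063  0.38   1.105  0.     1.658 -1.891]
```

View pics/w2.png

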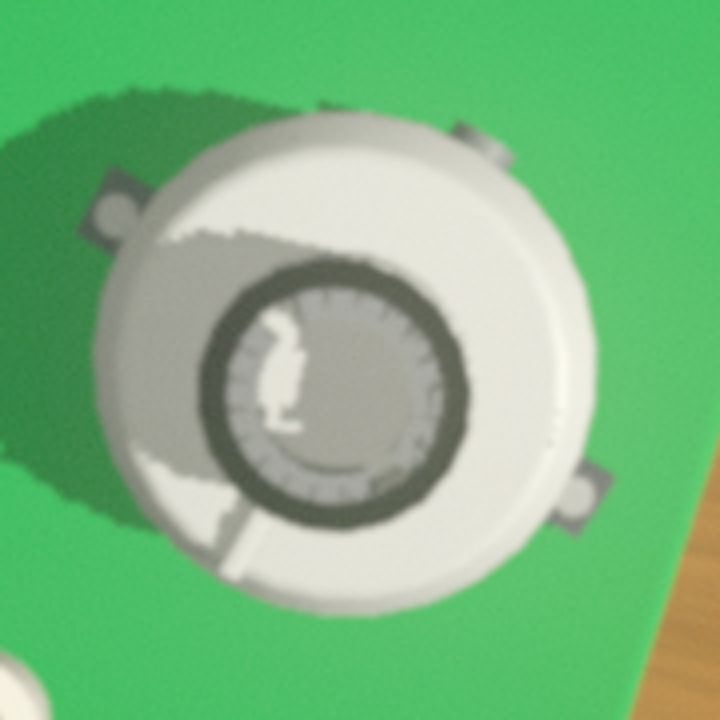

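View pics/w2e.png

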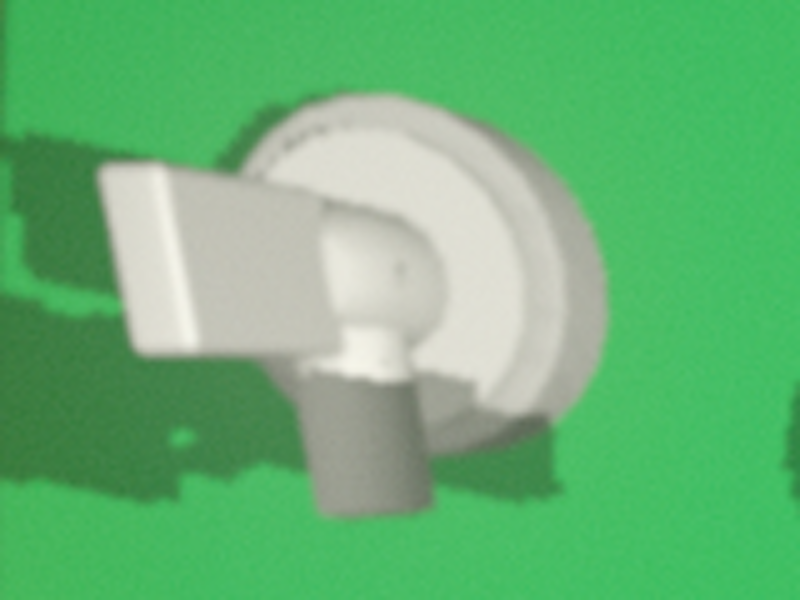

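```bash
python3 - <<'E'
from h import *
d=np.load("w2.npz"); c=(d["K"],float(d["k"]),d["E"])
f=lambda x,y,z:atz(c,210+x/4,60+y/4,z); e=lambda x,y,z:atz(c,30+x/5,40+y/5,z)
g=f(334,394,222); print("gasket",g.round(1), "pot", f(345,362,185).round(1))
ang=lambda d:np.degrees(np.arctan2(d[1],d[0])).round(1)
for z in(195,200):
  a=f(231,575,z);b=f(256,520,z);print("rib",a.round(1),ang(a-g),np.hypot(*(a-g)[:2]),ang(a-b))
C=[e(*p,218) for p in((98,168),(160,165),(198,352),(135,352))]
print("tab",np.mean(C,0).round(1),ang(C[2]-C[1]),ang(C[3]-C[0]),np.linalg.norm(C[2]-C[1]),np.linalg.norm(C[1]-C[0]))
print("flange",e(383,275,154).round(1),"mouth",e(375,515,157).round(1), ang(e(375,515,157)-np.mean(C,0)))
E
```

```text
gasket [543.3  54.9 222. ] pot [540.2  54.6 185. ]
rib [599.   39.5 195. ] -15.4 57.807134607950445 -10.8
rib [597.4  39.9 200. ] -15.4 56.15032670948542 -10.8
tab [ 538.4 -157.9  218. ] 15.7 15.1 31.235245378019634 11.24676583010779
flange [ 537.1 -158.4  154. ] mouth [ 588.5 -153.8  157. ] 4.6
```

```bash
python3 - <<'E'
from h import *
d=np.load("w2.npz"); c=(d["K"],float(d["k"]),d["E"])
f=lambda x,y,z:atz(c,210+x/4,60+y/4,z)
for z in (135,150,170):
  q=f(580,492,z)-f(115,215,z); print(z,q.round(1),np.degrees(np.arctan2(q[1],q[0]))-90,(f(580,492,z)+f(115,215,z))/2)
st();goto([538.2,-158,280],105.4)
E
```

```text
135 [ 44.1 151.7   0. ] -16.19493246306463 [544.14062837  55.5996594  135.        ]
150 [ 42.2 145.3   0. ] -16.194932463064674 [542.42799623  55.87892824 150.        ]
170 [ 39.7 136.8   0. ] -16.194932463064617 [540.1444867   56.25128669 170.        ]
1.6 [568.18  80.49 348.54] [ 0.4316 -0.5594  0.4321  0.5604] F [-0.76 -0.33  0.65] T [ 0.02  -0.002 -0.011] g 0.997 q [-0.063  0.38   1.105  0.     1.658 -1.891]
yaw now 104.72 turn [-0.0119  0.0007 -0.0014] shift [  6.85   8.95 -22.31] dist 25.0
```

```bash
python3 -m pendant '[[-0.012,0,0,1,2.2,-5.5,1],[-0.012,0,0,2.7,4.5,-11,1],[-0.012,0,0,4.4,6.7,-16.6,1],[-0.012,0,0,6.8,9,-22.3,1],[-0.012,0,0,6.8,9,-22.3,1]]'; python3 - <<'E'
from h import *
vision.capture("top")
st(); goto([538.2,-158,185],105.4)
c=calib("wrist");print([np.round(proj(c,p),1).tolist() for p in ([538.2,-158,218],)]); shot("wrist","w3",(160,100,480,340),2.5)
E
```

```text
time_s: 2.22
eef_pos: [536.6, -159.2, 279.9]
ee_rot: [0.429, -0.561, 0.429, 0.563]
force: [0.9, 0.2, -0.7]
grip_width: 1.001
2.275 [ 537.3  -157.89  280.93] [ 0.4285 -0.5621  0.4285  0.5629] F [0.69 0.14 0.17] T [ 0.06  -0.034 -0.038] g 1.001 q [-0.495  0.363  1.3    0.     1.48  -2.335]
yaw now 105.4 turn [ 0.0001  0.0009 -0.0006] shift [ 9.592 -0.09  -0.043] dist 9.59
[[312.0, 214.3]]
```

View pics/w3.png

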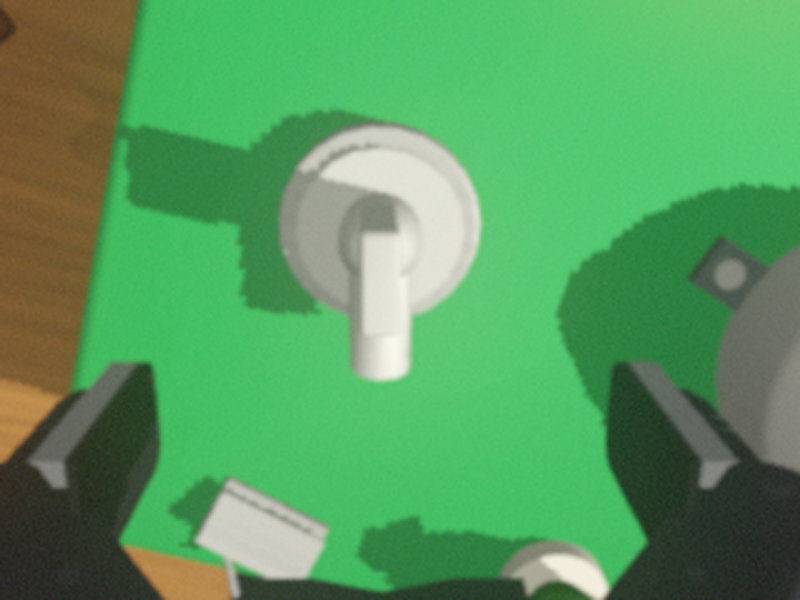

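```bash
python3 -m pendant '[[0,0,0,4,-0.1,0,1],[0,0,0,7,-0.1,0,1],[0,0,0,9.5,-0.1,0,1],[0,0,0,9.5,-0.1,0,0],[0,0,0,9.5,-0.1,0,0]]' 40; python3 -m pendant '[[0,0,0,0,0,0,0],[0,0,0,0,0,0,0],[0,0,0,0,0,0,0],[0,0,0,0,0,0,0],[0,0,0,0,0,0,0]]';  python3 - <<'E'
from h import *
st(); goto([538.2,-158,185],105.4)
E
```

```text
time_s: 2.95
eef_pos: [539.7, -156.6, 188.1]
ee_rot: [-0.428, 0.564, -0.427, -0.562]
force: [0.2, -0.3, -0.0]
grip_width: 0.605
time_s: 3.58
eef_pos: [539.1, -157.5, 186.9]
ee_rot: [-0.428, 0.563, -0.428, -0.562]
force: [-0.5, 0.4, 5.7]
grip_width: 0.137
3.575 [ 539.15 -157.46  186.9 ] [-0.4282  0.5631 -0.428  -0.5624] F [-0.49  0.45  5.73] T [0.204 0.087 0.06 ] g 0.137 q [-0.493  0.429  1.452  0.     1.26  -2.334]
yaw now 105.48 turn [ 0.0013 -0.0007  0.0009] shift [ 0.19   0.106 -0.027] dist 0.22
```

```bash
python3 -m pendant '[[0,0,0,-1,0,0,0],[0,0,0,-4,0,0,0],[0,0,0,-8,0,0,0],[0,0,0,-12,0,0,0],[0,0,0,-15.5,0,0,0]]';  python3 - <<'E'
from h import *
st(); goto([543.5,56,330],105.4)
E
```

```text
time_s: 4.2
eef_pos: [538.7, -157.2, 343.1]
ee_rot: [-0.428, 0.563, -0.428, -0.563]
force: [0.1, -0.0, -0.9]
grip_width: 0.138
4.2 [ 538.7  -157.23  343.1 ] [-0.4281  0.563  -0.4281 -0.5626] F [ 0.11 -0.01 -0.88] T [-0.034 -0.051  0.002] g 0.138 q [-0.493  0.348  1.163 -0.     1.629 -2.334]
yaw now 105.48 turn [ 0.0015 -0.0004  0.0003] shift [ 1.304 -6.155 20.422] dist 21.37
```

```bash
python3 -m pendant '[[0,0,0,0,-1.5,5,0],[0,0,0,0,-3,10,0],[0,0,0,0,-4.6,15,0],[0.03,0,0,0.5,-6.1,20.4,0],[0.06,0,0,1.3,-6.1,20.4,0]]';  python3 - <<'E'
from h import *
vision.capture("side"); st(); shot("wrist","w4",(160,80,480,320),2.5); shot("side","s4",(260,130,380,230),6); st();goto([543.5,56,330],102)
E
```

```text
time_s: 4.82
eef_pos: [542.9, 58.7, 328.6]
ee_rot: [-0.444, 0.551, -0.444, -0.55]
force: [0.3, -0.5, -0.3]
grip_width: 0.132
4.875 [542.76  56.78 327.17] [ 0.4443 -0.5493  0.4451  0.5502] F [ 0.42 -0.93 -1.53] T [ 0.047  0.013 -0.02 ] g 0.134 q [-0.11   0.315  1.249 -0.     1.58  -1.892]
4.975 [543.11  54.87 328.06] [ 0.4445 -0.5494  0.4452  0.5499] F [-0.77  0.31 -0.  ] T [ 0.037 -0.014 -0.006] g 0.132 q [-0.114  0.315  1.247 -0.     1.581 -1.895]
yaw now 102.03 turn [ 0.0005 -0.0001 -0.0011] shift [-0.194 -0.062  0.103] dist 0.23
```

View pics/w4.png

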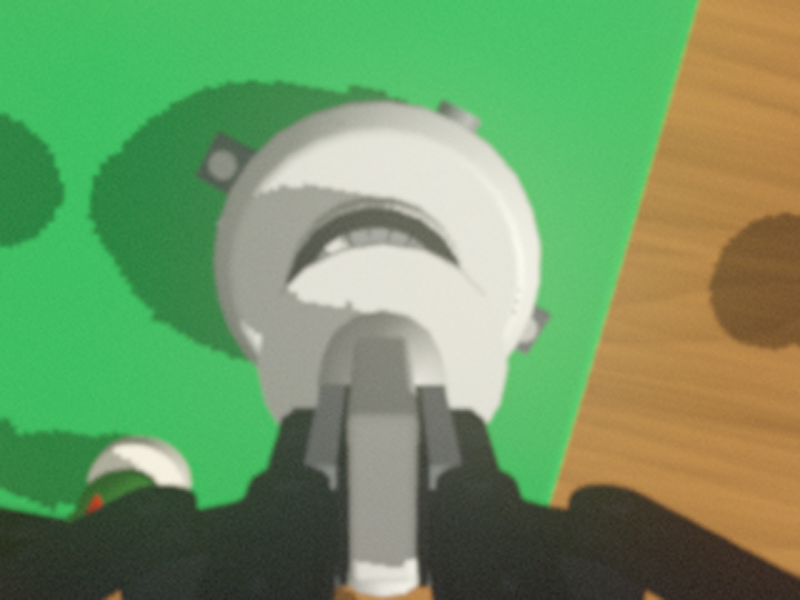

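View pics/s4.png

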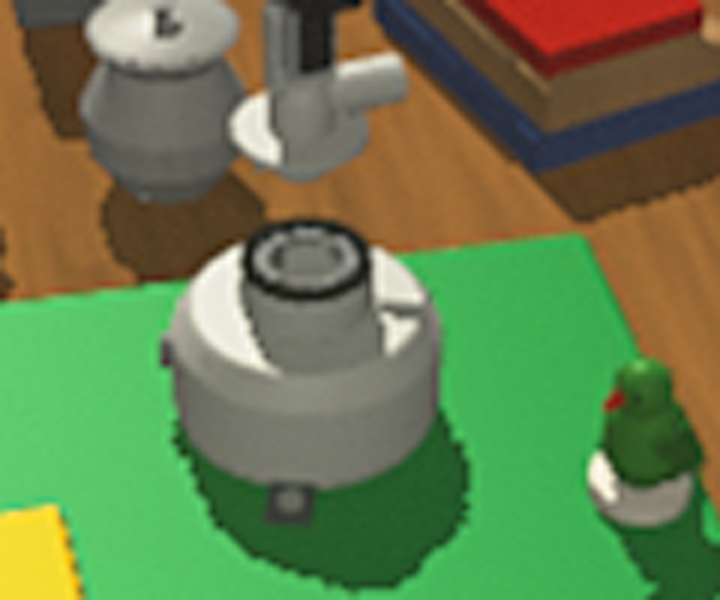

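```bash
python3 - <<'E'
import cv2
a=cv2.imread('pics/w4_raw.png')
cv2.imwrite('pics/w4z.png',cv2.resize(a[150:260,250:380],None,fx=6,fy=6,interpolation=cv2.INTER_CUBIC)[:600])
E
```

```text
(no output)
```

View pics/w4z.png

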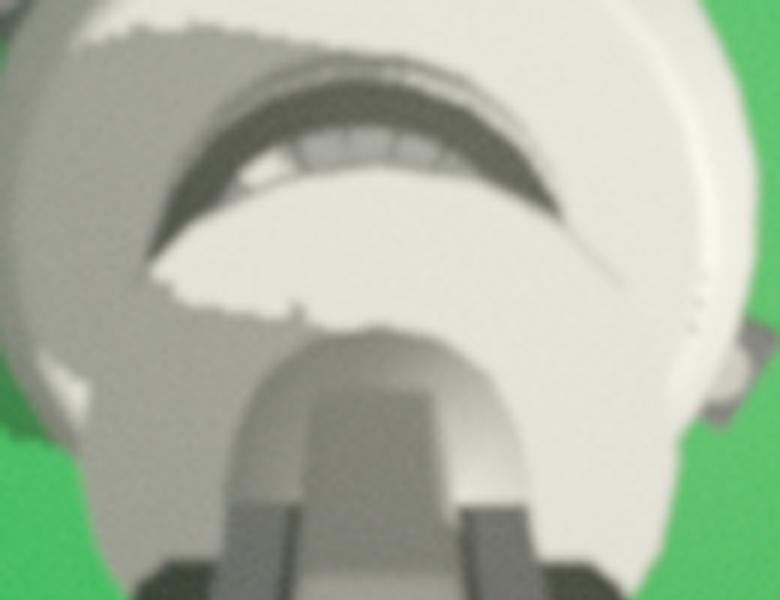

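```bash
python3 - <<'E'
from h import *
from scipy.optimize import least_squares
c=calib("wrist"); s=st(); P=np.array(s["eef_pos"]); M=rot().as_matrix()
pts=[(150,268),(250,195),(370,168),(480,180),(560,218),(620,285),(678,460),(80,450)]
for h in (33,35):
  Q=np.array([atz(c,250+x/6,150+y/6,P[2]-h)[:2] for x,y in pts])
  r=least_squares(lambda a:np.hypot(Q[:,0]-a[0],Q[:,1]-a[1])-31,[P[0],P[1]])
  d=np.append(r.x-P[:2],0); print(h,"tool offset",(M.T@d).round(2),"world",d.round(2),r.fun.round(2))
E
```

```text
4.975 [543.11  54.87 328.06] [ 0.4445 -0.5494  0.4452  0.5499] F [-0.77  0.31 -0.  ] T [ 0.037 -0.014 -0.006] g 0.132 q [-0.114  0.315  1.247 -0.     1.581 -1.895]
33 tool offset [0.   1.12 0.47] world [-1.2   0.23  0.  ] [-0.04 -0.11 -0.2   0.21  0.39 -0.32 -0.    0.12]
35 tool offset [0.   0.78 0.48] world [-0.87  0.31  0.  ] [ 0.04 -0.13 -0.26  0.17  0.4  -0.23  0.34  0.47]
```

```bash
python3 - <<'E'
from h import *
st();goto([544.1,55,280],102)
E
python3 -m pendant '[[0,0,0,1.5,-0.07,0,0],[0,0,0,3,-0.07,0,0],[0,0,0,4,-0.07,0,0],[0,0,0,4.8,-0.07,0,0],[0,0,0,4.8,-0.07,0,0]]';  python3 - <<'E'
from h import *
vision.capture("side"); st(); shot("side","s5",(260,130,380,230),6); st();goto([544.1,55,270],102)
E
```

```text
4.975 [543.11  54.87 328.06] [ 0.4445 -0.5494  0.4452  0.5499] F [-0.77  0.31 -0.  ] T [ 0.037 -0.014 -0.006] g 0.132 q [-0.114  0.315  1.247 -0.     1.581 -1.895]
yaw now 102.03 turn [ 0.0005 -0.0001 -0.0011] shift [ 4.806 -0.105 -0.007] dist 4.81
time_s: 5.6
eef_pos: [543.8, 55.7, 279.8]
ee_rot: [0.445, -0.549, 0.445, 0.55]
force: [0.8, 0.6, 0.1]
grip_width: 0.136
5.65 [543.97  55.66 280.37] [-0.4448  0.5497 -0.4448 -0.5497] F [-0.77  0.79 -0.78] T [ 0.064 -0.029  0.037] g 0.128 q [-0.112  0.332  1.344 -0.     1.465 -1.893]
5.7 [544.07  55.68 280.65] [-0.4449  0.5499 -0.4446 -0.5495] F [-0.19  0.31 -0.71] T [ 0.001 -0.027  0.032] g 0.133 q [-0.112  0.332  1.344  0.     1.465 -1.893]
yaw now 102.05 turn [ 0.0008 -0.0002  0.0006] shift [ 1.065  0.012 -0.067] dist 1.07
```

View pics/s5.png

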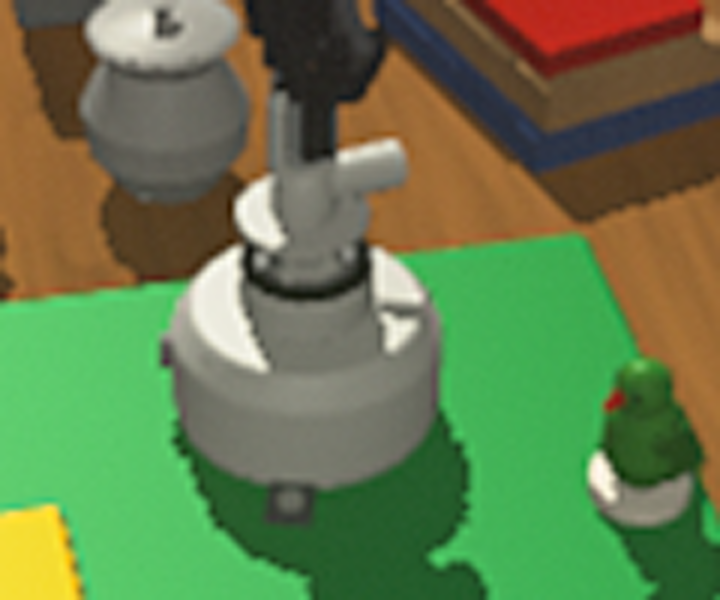

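```bash
python3 -m pendant '[[0,0,0,0.25,0,-0.05,0],[0,0,0,0.5,0,-0.05,0],[0,0,0,0.65,0,-0.05,0],[0,0,0,0.75,0,-0.05,0],[0,0,0,0.75,0,-0.05,0]]';  python3 - <<'E'
from h import *
st()
E
python3 -m pendant '[[0,0,0,0.05,0,0,0],[0,0,0,0.1,0,0,0],[0,0,0,0.15,0,0,0],[0,0,0,0.2,0,0,0],[0,0,0,0.2,0,0,0]]';  python3 - <<'E'
from h import *
st()
E
```

```text
time_s: 6.32
eef_pos: [544.0, 55.2, 272.8]
ee_rot: [0.445, -0.55, 0.445, 0.55]
force: [-0.1, -1.0, -0.8]
grip_width: 0.127
6.325 [544.02  55.2  272.76] [ 0.4448 -0.5497  0.4448  0.5497] F [-0.07 -1.   -0.77] T [0.006 0.004 0.016] g 0.127 q [-0.113  0.336  1.358 -0.     1.447 -1.894]
time_s: 6.95
eef_pos: [544.0, 55.2, 270.8]
ee_rot: [0.445, -0.55, 0.445, 0.55]
force: [0.2, -0.0, -1.0]
grip_width: 0.132
6.95 [544.02  55.19 270.76] [ 0.4448 -0.5497  0.4448  0.5497] F [ 0.22 -0.02 -0.97] T [-0.009 -0.01  -0.021] g 0.132 q [-0.113  0.337  1.362 -0.     1.443 -1.894]
```

```bash
python3 -m pendant '[[0,0,0,0.03,0,0,0],[0,0,0,0.06,0,0,0],[0,0,0,0.09,0,0,0],[0,0,0,0.12,0,0,0],[0,0,0,0.12,0,0,0]]';  python3 - <<'E'
from h import *
st()
E
```

```text
time_s: 7.58
eef_pos: [544.1, 55.2, 270.2]
ee_rot: [-0.445, 0.55, -0.445, -0.549]
force: [-1.3, -0.2, 5.7]
grip_width: 0.137
7.575 [544.11  55.2  270.25] [-0.445   0.55   -0.4446 -0.5494] F [-1.28 -0.24  5.65] T [0.024 0.316 0.023] g 0.137 q [-0.113  0.337  1.364 -0.     1.44  -1.894]
```

```bash
python3 -m pendant '[[-0.018,0,0,0,0,0,0],[-0.036,0,0,0,0,0,0],[-0.054,0,0,0,0,0,0],[-0.072,0,0,0,0,0,0],[-0.09,0,0,0,0,0,0]]';  python3 - <<'E'
from h import *
st()
E
python3 -m pendant '[[-0.018,0,0,0,0,0,0],[-0.036,0,0,0,0,0,0],[-0.054,0,0,0,0,0,0],[-0.072,0,0,0,0,0,0],[-0.09,0,0,0,0,0,0]]';  python3 - <<'E'
from h import *
st();goto([544,55.2,269.5])
E
```

```text
time_s: 8.2
eef_pos: [544.3, 55.2, 270.3]
ee_rot: [-0.42, 0.57, -0.419, -0.569]
force: [-0.1, 0.3, 5.5]
grip_width: 0.133
8.2 [544.33  55.17 270.26] [-0.4197  0.5698 -0.4191 -0.5688] F [-0.12  0.34  5.46] T [ 0.018  0.056 -0.044] g 0.133 q [-0.113  0.337  1.363  0.     1.44  -1.985]
time_s: 8.82
eef_pos: [544.3, 55.2, 270.2]
ee_rot: [-0.394, 0.588, -0.393, -0.587]
force: [-0.8, 0.2, 5.4]
grip_width: 0.134
8.825 [544.35  55.19 270.25] [-0.3937  0.5881 -0.3931 -0.5871] F [-0.81  0.21  5.42] T [ 0.085  0.04  -0.041] g 0.134 q [-0.113  0.337  1.363  0.     1.44  -2.075]
yaw now 112.39 turn [ 0.     -0.0008  0.0015] shift [0.075 0.032 0.015] dist 0.08
```

```bash
python3 -m pendant '[[-0.018,0,0,0,0,0,0],[-0.036,0,0,0,0,0,0],[-0.054,0,0,0,0,0,0],[-0.072,0,0,0,0,0,0],[-0.09,0,0,0,0,0,0]]';  python3 - <<'E'
from h import *
st()
E
```

```text
time_s: 9.45
eef_pos: [544.3, 55.2, 270.2]
ee_rot: [-0.367, 0.605, -0.366, -0.604]
force: [-0.4, 0.3, 4.7]
grip_width: 0.132
9.45 [544.34  55.18 270.25] [-0.3668  0.6052 -0.3663 -0.6041] F [-0.36  0.31  4.74] T [-0.05   0.085 -0.045] g 0.132 q [-0.113  0.337  1.363  0.     1.44  -2.165]
```

```bash
python3 -m pendant '[[-0.018,0,0,0,0,0,0],[-0.036,0,0,0,0,0,0],[-0.054,0,0,0,0,0,0],[-0.072,0,0,0,0,0,0],[-0.09,0,0,0,0,0,0]]';  python3 - <<'E'
from h import *
st()
E
```

```text
time_s: 10.07
eef_pos: [544.3, 55.2, 270.2]
ee_rot: [-0.339, 0.621, -0.339, -0.62]
force: [0.8, -0.1, 4.6]
grip_width: 0.131
10.075 [544.31  55.2  270.2 ] [-0.3392  0.621  -0.3388 -0.6201] F [ 0.77 -0.05  4.58] T [ 0.023  0.115 -0.049] g 0.131 q [-0.113  0.337  1.363  0.     1.44  -2.255]
```

```bash
python3 -m pendant '[[-0.018,0,0,0,0,0,0],[-0.036,0,0,0,0,0,0],[-0.054,0,0,0,0,0,0],[-0.072,0,0,0,0,0,0],[-0.09,0,0,0,0,0,0]]';  python3 - <<'E'
from h import *
st()
E
```

```text
time_s: 10.7
eef_pos: [544.2, 55.2, 270.1]
ee_rot: [-0.311, 0.636, -0.311, -0.635]
force: [0.0, -0.2, 5.1]
grip_width: 0.137
10.7 [544.24  55.22 270.08] [-0.3109  0.6356 -0.3105 -0.6348] F [ 0.03 -0.19  5.07] T [ 0.062  0.106 -0.083] g 0.137 q [-0.113  0.337  1.364  0.     1.44  -2.345]
```

```bash
python3 -m pendant '[[-0.015,0,0,0,0,0,0],[-0.03,0,0,0,0,0,0],[-0.045,0,0,0,0,0,0],[-0.06,0,0,0,0,0,0],[-0.06,0,0,0,0,0,0]]';  python3 - <<'E'
from h import *
st()
E
```

```text
time_s: 11.32
eef_pos: [544.0, 55.4, 269.7]
ee_rot: [0.292, -0.644, 0.291, 0.644]
force: [-0.3, 0.7, 6.3]
grip_width: 0.14
11.325 [544.    55.39 269.68] [ 0.2917 -0.6442  0.2914  0.6443] F [-0.32  0.74  6.3 ] T [ 0.181  0.179 -0.021] g 0.14 q [-0.113  0.337  1.364  0.     1.44  -2.405]
```

```bash
python3 -m pendant '[[-0.015,0,0,0,0,0,0],[-0.03,0,0,0,0,0,0],[-0.045,0,0,0,0,0,0],[-0.045,0,0,0,0,0,0],[-0.045,0,0,0,0,0,0]]';  python3 - <<'E'
from h import *
st()
E
```

```text
time_s: 11.95
eef_pos: [544.0, 55.0, 269.2]
ee_rot: [0.277, -0.65, 0.277, 0.651]
force: [0.7, -0.5, -1.4]
grip_width: 0.135
11.95 [543.97  55.04 269.19] [ 0.2771 -0.6503  0.2774  0.6507] F [ 0.68 -0.5  -1.4 ] T [-0.099 -0.077  0.016] g 0.135 q [-0.113  0.338  1.365 -0.     1.44  -2.449]
```

```bash
python3 -m pendant '[[-0.008,0,0,0.08,0,0,0],[-0.01,0,0,0.16,0,0,0],[-0.01,0,0,0.24,0,0,0],[-0.01,0,0,0.3,0,0,0],[-0.01,0,0,0.3,0,0,0]]';  python3 - <<'E'
from h import *
st();goto([544,55,259])
E
```

```text
time_s: 12.58
eef_pos: [544.1, 55.1, 266.6]
ee_rot: [-0.274, 0.652, -0.274, -0.652]
force: [0.9, -1.2, -0.3]
grip_width: 0.136
12.575 [544.12  55.12 266.6 ] [-0.274   0.652  -0.2739 -0.6518] F [ 0.93 -1.25 -0.31] T [-0.178 -0.391  0.044] g 0.136 q [-0.113  0.339  1.37  -0.     1.432 -2.459]
yaw now 134.41 turn [ 0.     -0.0003  0.0001] shift [ 0.76   0.017 -0.   ] dist 0.76
```

```bash
python3 -m pendant '[[0,0,0,0.1,0,0,0],[0,0,0,0.2,0,0,0],[0,0,0,0.3,0,0,0],[0,0,0,0.4,0,0,0],[0,0,0,0.4,0,0,0]]';  python3 - <<'E'
from h import *
st();goto([544,55,259])
E
```

```text
time_s: 13.2
eef_pos: [544.0, 55.2, 262.1]
ee_rot: [0.274, -0.652, 0.274, 0.652]
force: [3.8, -2.3, -1.9]
grip_width: 0.136
13.2 [544.05  55.16 262.13] [ 0.2739 -0.6518  0.274   0.652 ] F [ 3.82 -2.33 -1.93] T [-0.451 -0.848  0.085] g 0.136 q [-0.113  0.342  1.378 -0.     1.423 -2.459]
yaw now 134.41 turn [ 0.      0.0002 -0.0002] shift [ 0.313  0.015 -0.008] dist 0.31
```

```bash
python3 -m pendant '[[-0.01,0,0,0,-0.01,-0.05,0],[-0.015,0,0,0.1,-0.01,-0.05,0],[-0.015,0,0,0.2,-0.01,-0.05,0],[-0.015,0,0,0.3,-0.01,-0.05,0],[-0.015,0,0,0.3,-0.01,-0.05,0]]';  python3 - <<'E'
from h import *
st();goto([544,55,258.7])
E
```

```text
time_s: 13.82
eef_pos: [544.3, 55.0, 259.4]
ee_rot: [0.269, -0.654, 0.269, 0.654]
force: [1.0, 0.1, -1.5]
grip_width: 0.133
13.825 [544.25  55.05 259.4 ] [ 0.269  -0.6537  0.269   0.6542] F [ 1.    0.15 -1.52] T [ 0.085 -0.152 -0.009] g 0.133 q [-0.114  0.344  1.382  0.     1.417 -2.475]
yaw now 135.28 turn [ 0.      0.0007 -0.0003] shift [0.07  0.021 0.015] dist 0.07
```

```bash
python3 -m pendant '[[0,0,0,0.05,0,-0.01,0],[0,0,0,0.1,0,-0.01,0],[0,0,0,0.12,0,-0.01,0],[0,0,0,0.12,0,-0.01,0],[0,0,0,0.12,0,-0.01,0]]';  python3 - <<'E'
from h import *
st()
E
```

```text
time_s: 14.45
eef_pos: [544.5, 54.8, 258.5]
ee_rot: [0.269, -0.654, 0.269, 0.654]
force: [-0.5, 0.2, 1.8]
grip_width: 0.134
14.45 [544.49  54.84 258.46] [ 0.269  -0.6539  0.269   0.6539] F [-0.53  0.23  1.81] T [0.026 0.103 0.019] g 0.134 q [-0.114  0.345  1.383 -0.     1.414 -2.475]
```

```bash
python3 -m pendant '[[0.05,0,0,0,0,0,0],[0.1,0,0,0,0,0,0],[0.15,0,0,0,0,0,0],[0.2,0,0,0,0,0,0],[0.24,0,0,0,0,0,0]]';  python3 - <<'E'
from h import *
st();goto([544.4,55,258.4])
E
```

```text
time_s: 15.08
eef_pos: [544.5, 54.8, 258.4]
ee_rot: [-0.346, 0.617, -0.346, -0.617]
force: [-1.0, -0.2, 0.5]
grip_width: 0.129
15.075 [544.52  54.84 258.43] [-0.3458  0.6168 -0.3458 -0.6168] F [-0.99 -0.21  0.46] T [ 0.022  0.066 -0.057] g 0.129 q [-0.114  0.345  1.383 -0.     1.414 -2.233]
yaw now 121.44 turn [-0.     -0.0001 -0.    ] shift [0.003 0.002 0.019] dist 0.02
```

```bash
python3 -m pendant '[[0.04,0,0,0.01,0,0,0],[0.08,0,0,0.05,0,0,0],[0.12,0,0,0.09,0,0,0],[0.16,0,0,0.13,0,0,0],[0.18,0,0,0.15,0,0,0]]';  python3 - <<'E'
from h import *
st();goto([544.4,55,256.9])
E
```

```text
time_s: 15.7
eef_pos: [544.7, 54.8, 257.4]
ee_rot: [-0.4, 0.584, -0.399, -0.583]
force: [-0.5, 0.8, 4.0]
grip_width: 0.131
15.7 [544.68  54.8  257.35] [-0.3998  0.5836 -0.3995 -0.5831] F [-0.53  0.83  4.02] T [0.05  0.079 0.032] g 0.131 q [-0.114  0.345  1.385 -0.     1.41  -2.054]
yaw now 111.17 turn [ 0.     -0.0005  0.0008] shift [0.045 0.019 0.028] dist 0.06
```

```bash
python3 -m pendant '[[0.03,0,0,0.01,0,0,0],[0.06,0,0,0.02,0,0,0],[0.09,0,0,0.02,0,0,0],[0.12,0,0,0.02,0,0,0],[0.12,0,0,0.02,0,0,0]]';  python3 - <<'E'
from h import *
st();goto([544.4,55,256.9])
E
```

```text
time_s: 16.32
eef_pos: [544.7, 54.9, 257.1]
ee_rot: [-0.434, 0.558, -0.434, -0.558]
force: [0.8, -0.3, 4.7]
grip_width: 0.131
16.325 [544.71  54.85 257.07] [-0.4342  0.5585 -0.4338 -0.558 ] F [ 0.8  -0.35  4.7 ] T [ 0.117  0.008 -0.064] g 0.131 q [-0.114  0.345  1.386  0.     1.41  -1.934]
yaw now 104.27 turn [ 0.     -0.0002  0.0009] shift [0.017 0.027 0.022] dist 0.04
```

```bash
python3 -m pendant '[[0,0,0,-0.02,0,0,0],[0,0,0,-0.04,0,0,0],[0,0,0,-0.06,0,0,0],[0,0,0,-0.06,0,0,0],[0,0,0,-0.06,0,0,0]]';  python3 - <<'E'
from h import *
st();goto([544.4,55,256.9])
E
```

```text
time_s: 16.95
eef_pos: [544.7, 54.9, 257.3]
ee_rot: [-0.434, 0.559, -0.434, -0.558]
force: [1.3, -0.1, 3.2]
grip_width: 0.133
16.95 [544.65  54.85 257.31] [-0.4338  0.5586 -0.4336 -0.5584] F [ 1.25 -0.14  3.23] T [ 0.12  -0.326 -0.025] g 0.133 q [-0.114  0.345  1.385  0.     1.411 -1.935]
yaw now 104.33 turn [ 0.     -0.0001  0.0004] shift [0.041 0.021 0.02 ] dist 0.05
```

```bash
python3 -m pendant '[[0,0,0,-0.02,0,0,0],[0,0,0,-0.04,0,0,0],[0,0,0,-0.06,0,0,0],[0,0,0,-0.06,0,0,0],[0,0,0,-0.06,0,0,0]]';  python3 - <<'E'
from h import *
st();goto([544.4,55,256.9])
E
```

```text
time_s: 17.58
eef_pos: [544.5, 54.8, 257.6]
ee_rot: [0.434, -0.558, 0.434, 0.559]
force: [2.8, 0.6, -0.9]
grip_width: 0.134
17.575 [544.5   54.82 257.6 ] [ 0.4336 -0.5584  0.4338  0.5586] F [ 2.79  0.56 -0.87] T [ 0.048 -0.634  0.013] g 0.134 q [-0.114  0.345  1.384 -0.     1.412 -1.935]
yaw now 104.33 turn [ 0.      0.0001 -0.0004] shift [0.07  0.005 0.02 ] dist 0.07
```

```bash
python3 -m pendant '[[0.04,0,0,0.01,0,0,0],[0.08,0,0,0.02,0,0,0],[0.12,0,0,0.03,0,0,0],[0.16,0,0,0.04,0,0,0],[0.2,0,0,0.05,0,0,0]]';  python3 - <<'E'
from h import *
st();goto([544.4,55,256.9],74)
E
```

```text
time_s: 18.2
eef_pos: [544.4, 54.8, 257.4]
ee_rot: [0.487, -0.512, 0.488, 0.512]
force: [1.6, -0.4, 1.3]
grip_width: 0.138
18.2 [544.39  54.78 257.38] [ 0.4875 -0.512   0.4877  0.5122] F [ 1.63 -0.36  1.31] T [ 0.007 -0.431  0.064] g 0.138 q [-0.114  0.345  1.385 -0.     1.412 -1.734]
yaw now 92.81 turn [ 3.283e-01 -2.000e-04 -4.000e-04] shift [ 0.048 -0.002  0.022] dist 0.05
```

```bash
python3 -m pendant '[[0.04,0,0,0.01,0,0,0],[0.08,0,0,0.02,0,0,0],[0.12,0,0,0.03,0,0,0],[0.16,0,0,0.04,0,0,0],[0.2,0,0,0.04,0,0,0]]';  python3 - <<'E'
from h import *
st();goto([544.4,55,256.9],74)
shot("wrist","w6",(200,60,440,240),3.3); shot("top","t6",(280,170,340,230),9); shot("side","s6",(260,130,380,230),6);st()
E
```

```text
time_s: 18.82
eef_pos: [544.4, 54.8, 257.2]
ee_rot: [0.536, -0.461, 0.536, 0.461]
force: [1.4, -0.0, 1.5]
grip_width: 0.134
18.825 [544.4   54.78 257.17] [ 0.5362 -0.4609  0.5364  0.4609] F [ 1.43 -0.03  1.53] T [-0.046 -0.368  0.063] g 0.134 q [-0.114  0.345  1.386 -0.     1.411 -1.534]
yaw now 81.35 turn [ 1.283e-01 -3.000e-04 -1.000e-04] shift [0.027 0.004 0.022] dist 0.03
18.975 [544.42  54.76 257.19] [ 0.5358 -0.4614  0.536   0.4613] F [ 1.15 -0.6   1.71] T [-0.11  -0.243 -0.012] g 0.134 q [-0.114  0.345  1.386 -0.     1.411 -1.535]
```

View pics/w6.png

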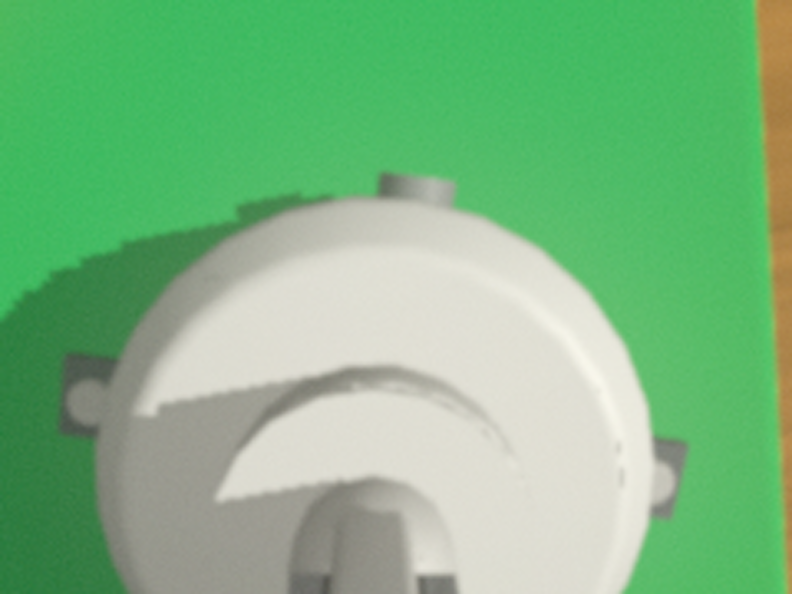

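View pics/t6.png

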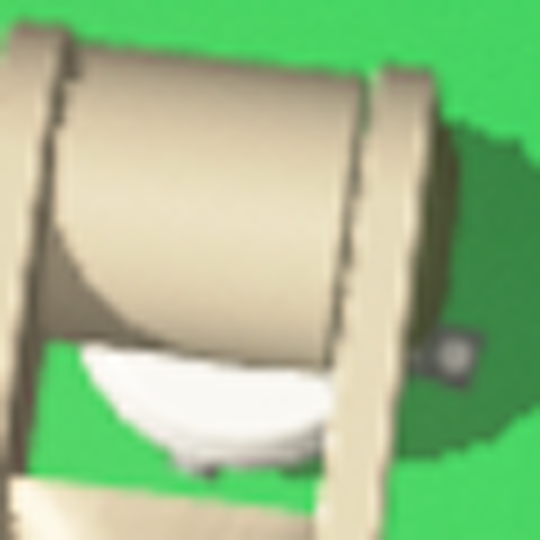

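View pics/s6.png

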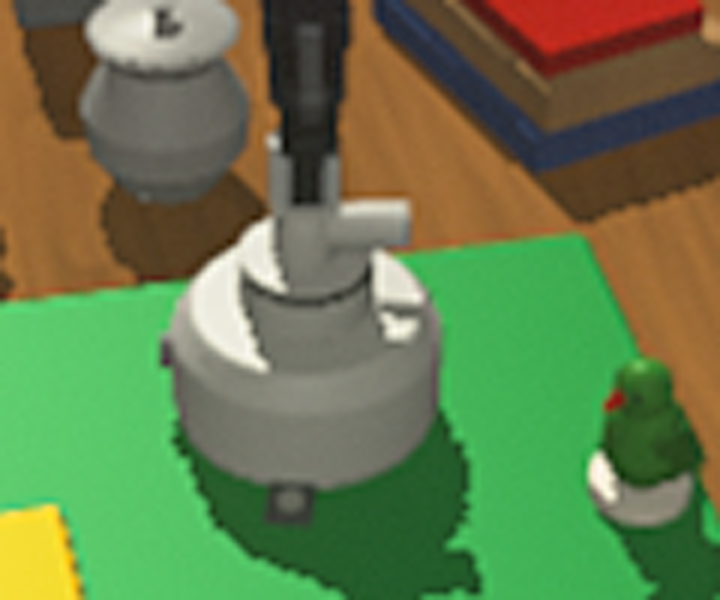

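```bash
python3 - <<'E'
from h import *
c=calib("wrist"); f=lambda x,y,z:atz(c,200+x/3.3,60+y/3.3,z)
a=f(88,402,140);b=f(662,482,140);q=b-a
m=(a+b)/2; s=f(418,190,160); d=m-s
print(np.degrees(np.arctan2(q[1],q[0]))-90, m, np.degrees(np.arctan2(d[1],d[0])))
t=calib("top"); f=lambda x,y,z:atz(t,265+x/5,145+y/5,z)
q=f(329,322,140)-f(103,252,140);m=(f(329,322,140)+f(103,252,140))/2;print(np.degrees(np.arctan2(q[1],q[0]))+90,m)
E
```

```text
-16.712871838073923 [544.62455748  56.14487892 140.        ] -16.379203202026574
-16.68548326490584 [542.54343985  55.57028148 140.        ]
```

```bash
python3 -m pendant '[[0.04,0,0,0.01,0,0,0],[0.08,0,0,0.01,0,0,0],[0.12,0,0,0.02,0,0,0],[0.134,0,0,0.02,0,0,0],[0.134,0,0,0.02,0,0,0]]';  python3 - <<'E'
from h import *
st();goto([544.4,55,256.9],73.6)
E
```

```text
time_s: 19.6
eef_pos: [544.5, 54.8, 257.0]
ee_rot: [0.566, -0.425, 0.566, 0.424]
force: [0.6, 0.5, 3.1]
grip_width: 0.138
19.6 [544.48  54.84 257.01] [ 0.5655 -0.4245  0.5655  0.4244] F [0.59 0.51 3.07] T [-0.017 -0.102  0.03 ] g 0.138 q [-0.114  0.345  1.386 -0.     1.41  -1.402]
yaw now 73.78 turn [ 0.0032 -0.      0.0001] shift [0.011 0.012 0.014] dist 0.02
```

```bash
python3 -m pendant '[[0,0,0,-0.02,0,0,0],[0,0,0,-0.04,0,0,0],[0,0,0,-0.06,0,0,0],[0,0,0,-0.08,0,0,0],[0,0,0,-0.08,0,0,0]]';  python3 - <<'E'
from h import *
st()
E
```

```text
time_s: 20.23
eef_pos: [544.4, 54.9, 257.2]
ee_rot: [0.565, -0.424, 0.566, 0.424]
force: [0.9, 0.1, -2.1]
grip_width: 0.134
20.225 [544.42  54.86 257.19] [ 0.5655 -0.4241  0.5659  0.4245] F [ 0.88  0.07 -2.06] T [-0.076 -0.397  0.055] g 0.134 q [-0.114  0.345  1.385 -0.     1.412 -1.401]
```

```bash
python3 -m pendant '[[0,0,0,0.03,0,0,0.2],[0,0,0,0.03,0,0,0.5],[0,0,0,0.03,0,0,0.7],[0,0,0,0.03,0,0,0.7],[0,0,0,0.03,0,0,0.7]]'; python3 -m pendant '[[0,0,0,-2,0,0,0.7],[0,0,0,-5,0,0,0.7],[0,0,0,-9,0,0,0.7],[0,0,0,-12,0,0,0.7],[0,0,0,-12,0,0,0.7]]'; python3 - <<'E'
from h import *
vision.capture("side");vision.capture("side");st();c=calib("wrist"); np.savez("w7.npz",K=c[0],k=c[1],E=c[2]); shot("wrist","w7",(200,60,440,240),3.3); shot("side","s7",(260,130,380,230),6);st()
E
```

```text
time_s: 20.85
eef_pos: [544.5, 54.9, 257.3]
ee_rot: [0.566, -0.424, 0.566, 0.424]
force: [-0.8, 0.7, -1.4]
grip_width: 0.707
time_s: 21.48
eef_pos: [544.9, 54.8, 379.3]
ee_rot: [0.567, -0.425, 0.565, 0.423]
force: [-0.2, -0.1, -0.2]
grip_width: 0.701
21.575 [544.4   54.84 376.42] [ 0.5654 -0.424   0.566   0.4245] F [ 0.43 -0.3  -0.9 ] T [-0.038 -0.026 -0.011] g 0.699 q [-0.114  0.314  1.126 -0.     1.702 -1.401]
21.675 [544.29  54.86 376.  ] [ 0.5651 -0.4237  0.5663  0.4248] F [-0.35  0.52 -0.06] T [-0.026 -0.012  0.034] g 0.7 q [-0.114  0.315  1.126 -0.     1.703 -1.401]
```

View pics/w7.png

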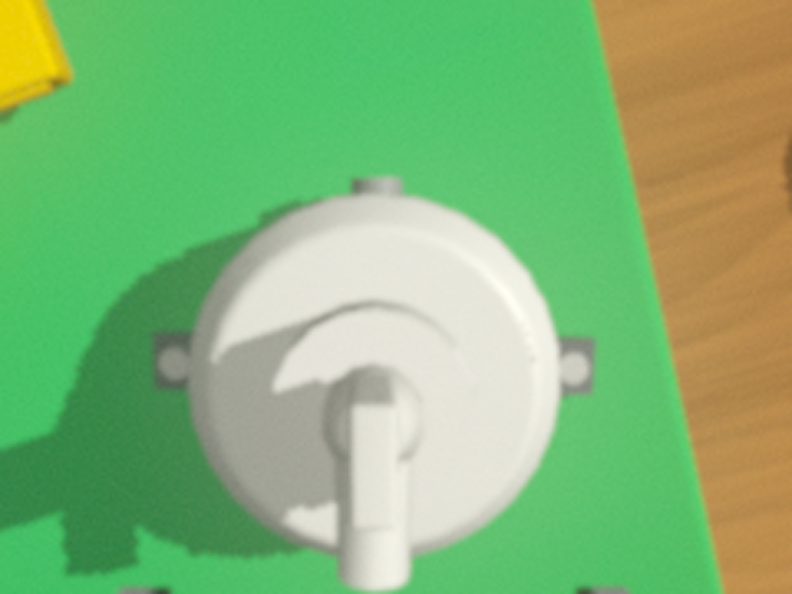

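View pics/s7.png

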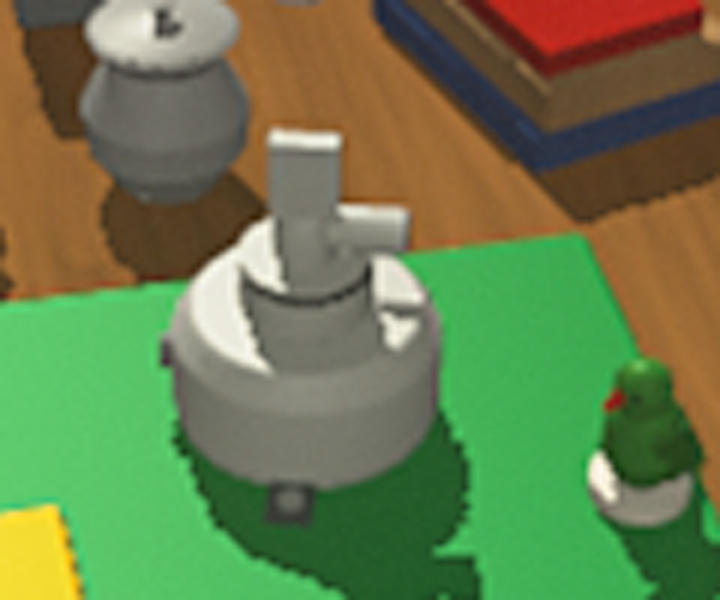

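```bash
python3 -m pendant '[[0,0,0,-1,-1,3,0.7],[0,0,0,-1,-2,6,0.7],[0,0,0,-1,-4,9,0.7],[0,0,0,-1,-4,11,0.7],[0,0,0,-1,-4,11,0.7]]'; python3 - <<'E'
from h import *
vision.capture("side");vision.capture("side");st();c=calib("wrist"); np.savez("w8.npz",K=c[0],k=c[1],E=c[2]); shot("wrist","w8",(100,100,320,265),3.6); st()
vision
E
```

```text
time_s: 22.3
eef_pos: [613.8, 150.2, 385.7]
ee_rot: [0.565, -0.424, 0.566, 0.425]
force: [-0.5, -0.5, -0.1]
grip_width: 0.698
22.4 [613.53 148.81 386.79] [ 0.5654 -0.4241  0.566   0.4244] F [-0.43 -0.32  0.23] T [ 0.037 -0.009  0.047] g 0.7 q [ 0.053  0.543  0.767 -0.     1.833 -1.234]
22.45 [613.48 148.58 387.17] [ 0.5656 -0.4241  0.566   0.4241] F [-0.24 -0.58  0.21] T [-0.018  0.016 -0.002] g 0.702 q [ 0.052  0.542  0.767 -0.     1.833 -1.234]
```

View pics/w8.png

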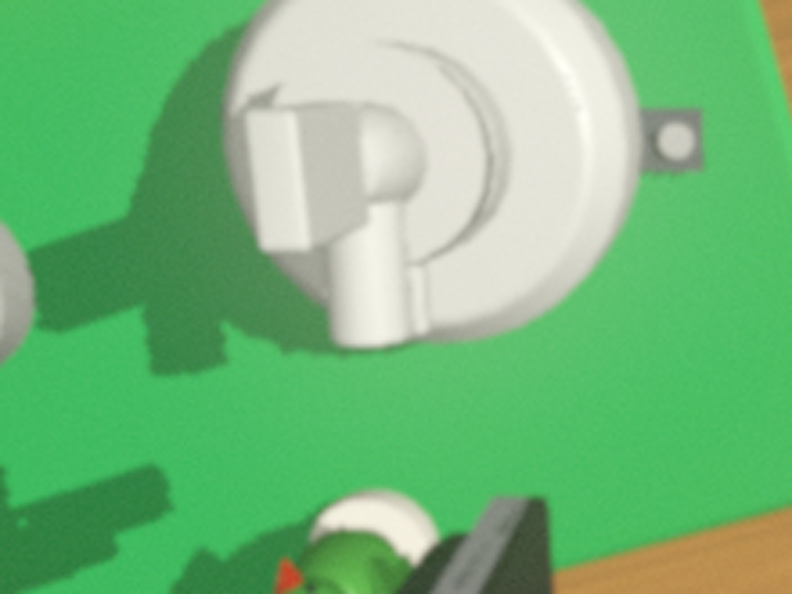

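```bash
python3 - <<'E'
from h import *
d=np.load("w8.npz"); c=(d["K"],float(d["k"]),d["E"]); f=lambda x,y,z:atz(c,100+x/3.6,100+y/3.6,z)
ang=lambda a,b:np.degrees(np.arctan2(*(b-a)[1::-1])).round(1)
print("rib edge",ang(f(424,265,198),f(428,332,198)),f(428,332,198).round(1))
print("tab",ang(f(247,115,214),f(260,248,214)),ang(f(295,108,214),f(310,248,214)),((f(247,115,288)+f(260,248,288)+f(295,108,288)+f(310,248,288))/4).round(1))
o=f(428,332,198); 
for cx,cy in((543,55),(544.4,55)):
  th=np.radians(-16.5); e=o[:2]-[cx,cy]; print("perp offset (exp ~3)", -np.sin(th)*e[0]+np.cos(th)*e[1],"along",np.cos(th)*e[0]+np.sin(th)*e[1])
d=np.load("w7.npz"); c=(d["K"],float(d["k"]),d["E"]); f=lambda x,y,z:atz(c,200+x/3.3,60+y/3.3,z)
q=[f(174,364,140),f(575,369,140)];print("clamps",ang(*q)-90,"tab",ang(f(352,405,287),f(351,525,287)),ang(f(393,405,287),f(393,525,287)),"spigot",ang(f(378,188,160),(q[0]+q[1])/2), "spout", ang((q[0]+q[1])/2,f(376,590,242)))
E
```

```text
rib edge -17.6 [599.2  41.  198. ]
tab -17.5 -16.3 [543.4  55.5 288. ]
perp offset (exp ~3) 2.5577656233862207 along 57.89305959166784
perp offset (exp ~3) 2.1601441408007354 along 56.5507119628524
clamps -17.0 tab -17.0 -15.9 spigot -17.2 spout -15.9
```

```bash
python3 - <<'E'
from h import *
print(job.finish_job()); st()
E
```

```text
the job is handed in; nothing more can be done
None
the job is handed in; nothing more can be done
```

I fitted the white elbow nozzle into the vaporiser's collar and turned it clockwise until the thread drew it down on the gasket. It is released with the spout over the rib, and I handed the job in at about 22.5 s.

- **Fitting:** I felt for the slots with about 5 N. The lugs dropped in with the spout about 60° anticlockwise of the rib. I then turned it about 61° clockwise as it came down on the gasket.
- **Hold check:** Before letting go I raised the gripper target by 0.8 mm. The elbow moved only about 0.2 mm, so the thread is holding it.
- **Spout direction:** After release the spout measured about -16 to -17° in the world frame. Separate estimates of the rib ran from -16° to -17.6°, so the two agree to about 1°. Two rougher early readings of the rib, -11° and -22°, disagreed, and I did not use them.
- **Tightness:** The resisting torque I measured stayed under 0.1 N m, lower than the 0.1 to 0.2 N m described. Those readings are noisy to about 0.05 N m. I relied on the lift check and the height drawn down instead.
- **Other objects:** The gripper was clear of everything, and the items in the last views looked unmoved.

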